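# Seat a lens barrel in the sprung V-cradle of a gauge stand and hold it down

### The job

Turn the selector of the lens gauge stand to its green mark, letting it click in. Then lift the lens barrel off its blue rest, lay it in the white V supports of the stand, centred across both and resting on both sides of the V, and press it down gently so that the sprung cradle sinks about halfway (6 mm of its 12 mm travel), not to its stop. Finish while still holding it pressed like that: do not let go; leave the green-capped bottle and the petri dish where they stand.

Things in the scene. Friction and masses are not known exactly. Their poses are not given: they have to be found in the camera images.
- stand: lens gauge stand, fixed: dark steel plate 220 (x) x 130 (y) x 12 mm, origin at the centre of its underside on the table, z up. The selector's axis stands at x = -60 mm, y = 0; the V-cradle's centre at x = +60 mm, y = 0. Round the selector is a grey housing 72 x 76 mm, top 40 mm above the table
- selector (a joint): angle of the selector (rad), grows clockwise seen from above; four click positions: white mark 0, yellow 0.7, green 1.4, red 2.1. It starts at white or yellow. A sprung detent (about 0.05 N m) pulls it into the nearest click position and keeps it there when let go
- selector_grip (a point): on the selector's axis at the height to grip, 66 mm above the table. The selector is an upright black bar 42 mm long, 12 mm thick, 43.5 to 76.5 mm above the table, over a flat grey disc of radius 20 mm. x: along the bar the way it points (white line); y: across its thickness; z up. The coloured dots lie 29 mm from the axis on the housing's top
- cradle (a joint): how far the V-cradle is pressed down (m): 0 at the top, stop at 0.012. Springs hold it up: about 3 N starts to move it, then 0.8 N per mm (about 7.5 N at 6 mm); the barrel's weight alone does not sink it
- v_seat (a point): moves with the cradle: where the barrel's centre lies when seated; 70 mm above the table while the cradle is up. y: along the V (barrel axis, either way round), x: across it, z up. Two V supports at y = -52 to -32 and +32 to +52 mm; the 64 mm gap between them is free for fingers down to the cradle's cross beam, 37 mm below this point. The cradle rises to 4 mm below it
- v_near: the white V faces at the -x side (toward the selector), one on each support; origin and axes as v_seat. 90 degree V: its bottom lies 21 mm below the origin, upper edges 4 mm below and 17 mm to the side; the supports' outer walls end at x = -25 and +25 mm
- v_far: the white V faces at the +x side, mirror image of v_near; origin and axes as v_seat. The supports float together up to 4 mm across the V on a soft rubber mount (0.5 N per mm), so that a barrel held a millimetre or two off still finds both sides
- barrel: loose lens barrel: aluminium cylinder 30 mm in diameter, 124 mm long, with a black grip band round its middle and a lens in each end; about 0.12 kg. Origin at its centre, x along its axis
- rest: blue rest, fixed, that carries the barrel at first: base 104 (x) x 56 (y) x 8 mm, origin at the centre of its underside; barrel along its x, axis 43 mm above the table. Two saddles 44 mm wide, up to 31 mm high, at x = -48 to -34 and +34 to +48 mm; between them the fingers have room down to the base's top
- citrate_bottle: small white bottle with green cap and band, 40 mm in diameter, 75 mm high, origin at the centre of its underside; leave alone
- petri_dish: petri dish 78 mm in diameter, 15 mm high, origin at the centre of its underside; leave alone

How it is judged:
On the way, in this order (a step that is already met when the one before it is completed fails the run):
1. the selector stands at the green mark (click position 1.4, within 0.15 rad) (value of joint selector between 1.25 and 1.55 rad), for 0.2 s.
2. the barrel is lifted clear of its rest (z of barrel in the frame of rest above 0.06 m), for 0.1 s.
3. the barrel lies in the V supports, on both sides of the V (x of barrel in the frame of v_seat between -0.003 and 0.003 m and z of barrel in the frame of v_seat between -0.003 and 0.003 m and y of barrel in the frame of v_seat between -0.012 and 0.012 m and angle between the x axis of barrel and the y axis of v_seat, either way round below 0.05 rad), for 0.2 s.
At the end, for the whole second after the job is handed in: Selector within 0.15 rad of green; barrel centre within 3 mm of v_seat across and in height, 12 mm along the V, axis within 0.05 rad; cradle held 3 to 10.5 mm down; barrel pressing both V sides with over 1.5 N each, fingers on it with over 2 N; barrel still (all of step 1 and all of step 3 and value of joint cradle between 0.003 and 0.0105 m and contact force between each of v_near, v_far and barrel above 1.5 N and contact force between the fingers and barrel above 2 N and linear speed of barrel below 0.01 m/s); the arm keeps its last pose, push and grip.
It fails at once if the cradle is pushed to its stop (11.5 mm or more) (value of joint cradle above 0.0115 m).
It fails at once if the barrel strikes or presses the V faces on one side with more than 30 N (contact force between any of v_near, v_far and barrel above 30 N).
It fails at once if the bottle or petri dish is moved more than 30 mm (distance of any of citrate_bottle, petri_dish from where it was at the start of the episode above 0.03 m).
It also fails if it takes over 51 s, if anything falls off the work surface, if the arm or the gripper's body presses on something with over 40 N, if the wrist force passes 120 N, or if a joint passes its speed limit or range.

### The arm

A 6-joint arm with a two-finger parallel gripper is mounted at the origin on a cart in front of the work surface, level with it; the furniture and walls round the work are solid. World frame = base frame: x ahead of the robot, y to its left, z up, the work surface at z = 0. Lengths are in m, angles in rad, forces in N, time in s.
With the tool pointing down it reaches from about 0.2 to 0.875 m from the base axis. Payload 3.4 kg.
Tool frame: the origin (TCP) lies between the finger pads; the fingertips stand 25 mm ahead of it and the grasp point (between the pads) lies 6 mm ahead of it (r.nose_length is the z of the fingertips in the tool frame, in m); z points along the fingers, y is the line along which they close (so a half turn about z gives the same grasp; the last joint's range is limited). The gripper opens to 94 mm and grips with 3 to 60 N. Pads are 16 mm wide; open, the fingers measure 119 mm over their backs; the gripper's body (75 mm by 177 mm) begins 78 mm behind the grasp point.
Start: joints at [-1.234, 0.276, 1.505, -0, 1.361, -0.121], TCP at [0.254, -0.516, 0.23] pointing down, gripper open.
Joint ranges: [-2.89, 2.89], [-0.75, 2.08], [0.22, 2.7], [-1.18, 4.32], [0.11, 2.71], [-2.7, 2.7]. Speed limits (rad/s): [2.57, 2.57, 3.14, 3.14, 3.14, 3.14].

### API

Orientations are given as a unit quaternion [w, x, y, z].
In Python, from plant import r, gripper_to, inverse_kinematics, vision, models, telemetry gives the robot as it stands. Calls block until the motion is done:
- r.move_to(position, orientation): joint-space move of the TCP to a pose.
- r.move_l(position, rot=None, vel=0.15, guard=None): straight line of the TCP; rot=None keeps the orientation; vel is the mean speed in m/s. With guard (N) it stops when the force on the tool has changed by that much, and returns True; else False.
- r.movej(angles): joint-space move.
- gripper_to(opening, f_grip=None): finger opening in m; f_grip is the grip in N (None keeps the last); returns when the fingers have stopped.
- r.hold(seconds).
- inverse_kinematics(position, orientation): joint angles nearest the present ones, or None.
- vision.snapshot(name): name is "side" or "top" or "wrist"; returns the picture (384x512x3 uint8, red, green, blue); there is no depth.
- vision.get_calibration(name): a dict with "fx", "fy", "cx", "cy" (pixels), "position" and "orientation" of the camera in the world. Camera axes: x right, y down, z forward; pixel columns grow to the right and rows downward; lengths in m; the calibration is good to about 2 mm. The wrist camera is an equidistant fisheye: a pixel r from the principal point sees the ray r / f radians off the axis. A picture is of the moment at which its call begins: read the wrist's pose just before it. get_calibration takes no time and is no camera call; for the wrist camera it gives the pose at the moment of the call.
A pose or a line that the arm cannot do raises r.PlanningError and nothing moves.
- r.sign_off(): hands the job in; it is judged then, once.
Trained networks look in the newest picture that a camera, given by its name, has taken for a name from the list of things; names that differ only in an ending like _2 or _b are one class to them, and where a whole thing is asked for, a point or a joint stands for the part that bears it (a point fixed in the world has none). Each returns a list of dicts, best first, with "score" (0 to 1); they miss things now and then, are a little off and sometimes report something else, mostly with a low value. They report only what shows in the picture. A call takes as long as a camera call.
- models.boxes_of(thing, camera): "at" ([x, y, z] in m, in world coordinates, good to about 4 mm: the middle of the surface that is visible of it).
- models.regions_of(thing, camera): "pixels" (384x512 bool, what is visible of it).
- models.mark_of(thing, camera): "at" ([x, y, z] in m, in world coordinates, good to about 4 mm: a listed point, or the origin of a listed thing).
Readings, each from a call of its own:
- telemetry.current_t(): time.
- telemetry.current_joints(): joint angles.
- telemetry.current_dq(): joint speeds.
- telemetry.current_joint_efforts(): joint torques, N m.
- telemetry.current_ee_pos(): TCP position.
- telemetry.current_tool_rot(): TCP orientation.
- telemetry.current_wrist_force(): force on the tool from outside, world axes, zero at the start.
- telemetry.current_torque(): the same for the moment, N m.
- telemetry.current_opening(): finger opening in m.
- telemetry.current_finger_force(): force on a finger pad.
Only numpy, scipy, OpenCV 4.12 (cv2) and the standard library are available. Lean on these libraries where they do the work, as an engineer would, in place of code of your own. Each camera call takes 0.05 s, during which the arm holds its last target. There are 200 camera calls.

## Working session

There is one attempt and no reset: what is moved stays moved. The work goes in short steps, each a Python script; the robot and the scene stay as the last script left them, time stands still between calls to the robot, and variables do not carry over. Pictures are saved under pics/ and viewed, at most 10 in all, crops included, and the job is handed in when it is done.

```bash
ls; mkdir -p pics; python3 - <<'E'
from plant import r, vision, models, telemetry
import cv2, numpy as np
for c in ("top","side"):
    im=vision.snapshot(c); cv2.imwrite(f"pics/{c}0.png",im[:,:,::-1])
    k=vision.get_calibration(c); print(c,{a:np.round(b,3).tolist() for a,b in k.items()})
    for n in ("stand","selector_grip","v_seat","barrel","rest","citrate_bottle","petri_dish"):
        print(n,[(np.round(d["at"],4).tolist(),round(d["score"],2)) for d in models.mark_of(n,c)[:2]])
print(telemetry.current_t(), telemetry.current_tool_rot())
E
```

```text
pics
top {'fx': 498.488, 'fy': 498.488, 'cx': 258.748, 'cy': 197.401, 'position': [0.504, 0.172, 0.974], 'orientation': [-0.033, 0.709, -0.704, 0.028]}
stand [([0.4985, 0.3209, -0.0026], 0.66)]
selector_grip [([0.4372, 0.3179, 0.0665], 0.68)]
v_seat [([0.6994, 0.1159, -0.0006], 0.33)]
barrel [([0.5089, 0.0997, 0.0431], 0.8)]
rest [([0.5103, 0.1039, -0.0027], 0.83)]
citrate_bottle [([0.6983, 0.1192, -0.0022], 0.8), ([0.4987, 0.3226, -0.002], 0.32)]
petri_dish [([0.6876, 0.0202, -0.0002], 0.64)]
side {'fx': 431.54, 'fy': 431.54, 'cx': 255.23, 'cy': 201.432, 'position': [0.423, 0.852, 0.698], 'orientation': [0.042, -0.101, 0.909, -0.403]}
stand [([0.4963, 0.3249, -0.0026], 0.88)]
selector_grip [([0.4354, 0.319, 0.0683], 0.94), ([0.5575, 0.3348, 0.0706], 0.5)]
v_seat [([0.5538, 0.3298, 0.0683], 0.87)]
barrel [([0.5071, 0.1, 0.047], 0.75)]
rest [([0.5102, 0.0983, -0.0013], 0.94)]
citrate_bottle [([0.7017, 0.1231, -0.0025], 0.83)]
petri_dish [([0.6853, 0.0238, -0.0003], 0.77)]
0.8 [6.99338095e-05 9.73916766e-01 2.26905550e-01 8.09339864e-06]
```

```bash
python3 - <<'E'
import cv2
im=cv2.imread("pics/top0.png"); cv2.imwrite("pics/top1.png",cv2.resize(im[20:320,80:480],None,fx=2,fy=2,interpolation=cv2.INTER_CUBIC))
E
```

```text
(no output)
```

View pics/top1.png

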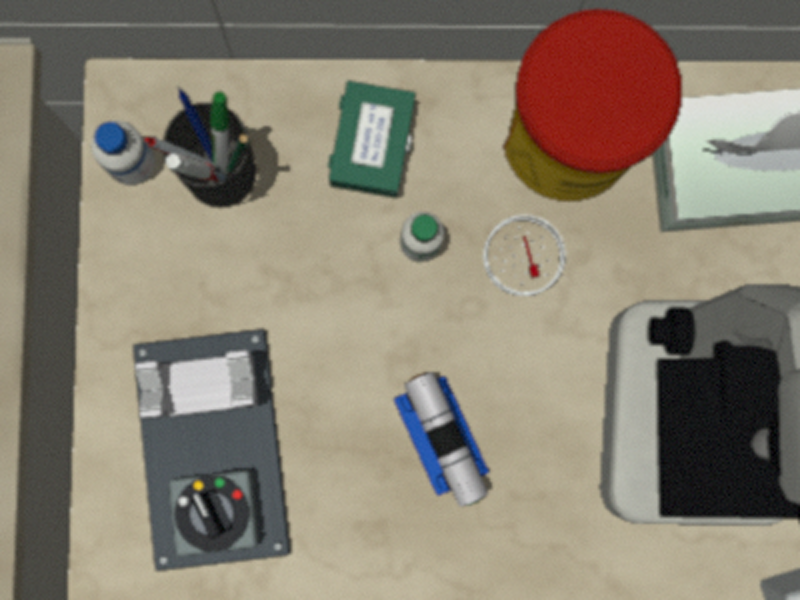

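View pics/side0.png

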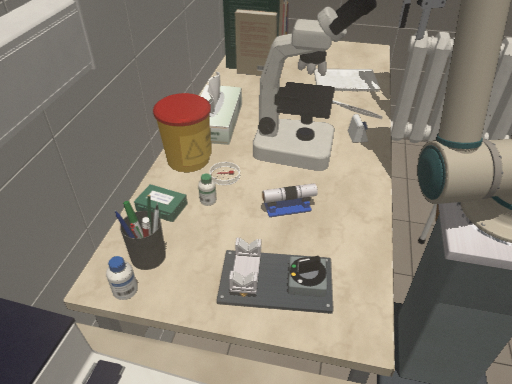

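The top view shows the selector (crop ≈(210,510)) pointing at yellow, (198,486); green is at (220,482). The barrel is at (446,438), the stand's plate corners are (135,347), (265,331), (288,550) and (157,568). The way between rest and stand is free. The side view agrees. Next I measure the poses from pixels.

```bash
cat >h.py <<'E'
from plant import r, gripper_to, inverse_kinematics, vision, models, telemetry
import cv2, numpy as np
from scipy.spatial.transform import Rotation as R
def rot(yaw): # tool down, tool y (closing) at world angle yaw
    y=np.array([np.cos(yaw),np.sin(yaw),0]); z=np.array([0,0,-1.]); x=np.cross(y,z)
    q=R.from_matrix(np.c_[x,y,z]).as_quat(); return q[[3,0,1,2]]
def back(c,uv,z):
    k=vision.get_calibration(c); q=np.array(k["orientation"]); M=R.from_quat(q[[1,2,3,0]]).as_matrix()
    uv=np.atleast_2d(uv).astype(float)
    d=np.c_[(uv[:,0]-k["cx"])/k["fx"],(uv[:,1]-k["cy"])/k["fy"],np.ones(len(uv))]@M.T
    p=np.array(k["position"]); return p+d*((z-p[2])/d[:,2])[:,None]
E
python3 - <<'E'
from h import *
np.set_printoptions(precision=4,suppress=True)
im=vision.snapshot("top"); hsv=cv2.cvtColor(im,cv2.COLOR_RGB2HSV)
c=lambda a:np.array(a)/2+[80,20]
P=back("top",c([(135,347),(265,331),(288,550),(157,568)]),.012); print("plate",P[:,:2].tolist(),P.mean(0))
m=P[:2].mean(0)-P[2:].mean(0); l=P[[0,3]].mean(0)-P[[1,2]].mean(0)
print("yaw",np.arctan2(m[1],m[0]),np.arctan2(-l[0],l[1]), "size",np.linalg.norm(m),np.linalg.norm(l))
yaw=np.arctan2(m[1],m[0]); 
for s in (-.06,.06): print("sel/v",P.mean(0)[:2]+s*np.array([np.cos(yaw),np.sin(yaw)]))
for n,z in (("barrel",.043),("rest",.008),("stand",.012),("selector",.0765),("v_seat",.066)):
    g=models.regions_of(n,"top")
    if not g: print(n,"none"); continue
    m=g[0]["pixels"].astype(np.uint8); pts=np.argwhere(m)[:,::-1]
    b=cv2.boxPoints(cv2.minAreaRect(pts.astype(np.float32))); w=back("top",b,z)[:,:2]
    e=[w[1]-w[0],w[2]-w[1]]; L=[np.linalg.norm(v) for v in e]; v=e[int(np.argmax(L))]
    print(n,g[0]["score"],m.sum(),"centre",w.mean(0),"dims",L,"yaw",np.arctan2(v[1],v[0]))
dots={}
for n,uv in dict(w=(183,500),y=(198,486),g=(220,482),r=(237,494)).items():
    u0,v0=(c(uv)).astype(int); print(n,end=" ")
    S=hsv[v0-4:v0+5,u0-4:u0+5].astype(int); I=im[v0-4:v0+5,u0-4:u0+5].astype(int)
    wt=(S[...,1]>130)&(S[...,2]>100) if n!='w' else I.min(2)>170
    ys,xs=np.nonzero(wt); p=back("top",[[xs.mean()+u0-4,ys.mean()+v0-4]],.040)[0]; print(len(xs),p[:2]); dots[n]=p[:2]
A=np.array(list(dots.values())); s=np.linalg.lstsq(np.c_[2*A,np.ones(4)],(A**2).sum(1),rcond=None)[0]; cc=s[:2]
print("dot circle",cc,np.sqrt(s[2]+cc@cc)); 
for n in "wygr": d=dots[n]-cc; print(n,np.arctan2(d[1],d[0]))
E
```

```text
plate [[0.5941458293351325, 0.39564543206258584], [0.6107422870429293, 0.2696293459627636], [0.4010499142103963, 0.24422759792069965], [0.3829865448523928, 0.3687666697571207]] [0.4972 0.3196 0.012 ]
yaw 0.12359234391306746 0.13745975375392908 size 0.21204325574467692 0.12647054081947998
sel/v [0.4377 0.3122]
sel/v [0.5568 0.327 ]
barrel 0.68 1120 centre [0.5083 0.0978] dims [np.float64(0.03193551096037272), np.float64(0.12921474440759348)] yaw -2.7072541581094227
rest 0.96 758 centre [0.5119 0.0999] dims [np.float64(0.058441606754301136), np.float64(0.10507864061281304)] yaw -2.7038229942850878
stand 0.92 7624 centre [0.4972 0.3215] dims [np.float64(0.13188773671914142), np.float64(0.21954476087012756)] yaw -3.0132428073750126
selector 0.81 345 centre [0.4391 0.3095] dims [np.float64(0.03221029107174598), np.float64(0.038858051301049516)] yaw -3.1218074178681743
v_seat 0.8 705 centre [0.5558 0.3275] dims [np.float64(0.10657712780938108), np.float64(0.05179539818920873)] yaw -1.4429596014950177
w 9 [0.449  0.3414]
y 23 [0.4638 0.3272]
g 16 [0.4659 0.3073]
r 21 [0.455  0.2913]
dot circle [0.4377 0.3146] 0.029089669065939565
w 1.1703587441873582
y 0.45199901032700246
g -0.25161706278412405
r -0.9316282832211464
```

The measured sizes match the given ones (dot circle 29.1 mm, plate 220 x 132 mm, barrel 129 x 32 mm). The microscope stands between the arm and the work, so I check how it extends before swinging past it.

View pics/top0.png

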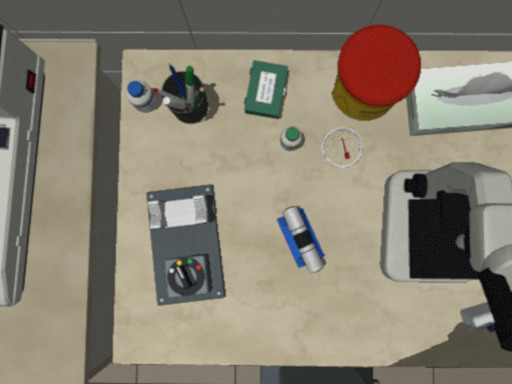

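```bash
python3 - <<'E'
from h import *
np.set_printoptions(precision=3,suppress=True)
for n,uv in dict(eyeL=(340,25),eyeR=(372,3),obj=(313,65),armtop=(275,35),basefrontR=(332,160),basebackR=(335,130)).items():
    for z in (0,.2,.3,.4): print(n,z,back("side",uv,z)[0])
def ok(p,yaw):
    j=inverse_kinematics(p,rot(yaw)); return None if j is None else np.array(j)
b=.47
for n,p,y in (("sel0",[.4378,.3138,.072],b+np.pi/2),("sel0b",[.4378,.3138,.072],b-np.pi/2),("sel1",[.4378,.3138,.072],b-.7+np.pi/2),("sel1b",[.4378,.3138,.072],b-.7-np.pi/2),
 ("bar",[.508,.099,.049],2.006),("barb",[.508,.099,.049],-1.136),("pl",[.5565,.328,.07],.128+np.pi),("plb",[.5565,.328,.07],.128)): print(n,ok(p,y))
print(inverse_kinematics([.10,-.2,.5],telemetry.current_tool_rot()),inverse_kinematics([.13,-.25,.45],telemetry.current_tool_rot()))
E
```

```text
eyeL 0 [ 0.476 -1.112  0.   ]
eyeL 0.2 [ 0.461 -0.549  0.2  ]
eyeL 0.3 [ 0.453 -0.268  0.3  ]
eyeL 0.4 [0.445 0.014 0.4  ]
eyeR 0 [ 0.345 -1.445  0.   ]
eyeR 0.2 [ 0.367 -0.787  0.2  ]
eyeR 0.3 [ 0.379 -0.457  0.3  ]
eyeR 0.4 [ 0.39  -0.128  0.4  ]
obj 0 [ 0.543 -0.683  0.   ]
obj 0.2 [ 0.508 -0.243  0.2  ]
obj 0.3 [ 0.491 -0.023  0.3  ]
obj 0.4 [0.474 0.197 0.4  ]
armtop 0 [ 0.733 -0.934  0.   ]
armtop 0.2 [ 0.644 -0.422  0.2  ]
armtop 0.3 [ 0.6   -0.166  0.3  ]
armtop 0.4 [0.555 0.09  0.4  ]
basefrontR 0 [ 0.422 -0.109  0.   ]
basefrontR 0.2 [0.422 0.166 0.2  ]
basefrontR 0.3 [0.422 0.304 0.3  ]
basefrontR 0.4 [0.422 0.442 0.4  ]
basebackR 0 [ 0.426 -0.26   0.   ]
basebackR 0.2 [0.425 0.059 0.2  ]
basebackR 0.3 [0.425 0.218 0.3  ]
basebackR 0.4 [0.424 0.377 0.4  ]
sel0 [ 0.493  0.36   1.815 -0.     0.967 -1.548]
sel0b [ 0.493  0.36   1.815 -0.     0.967  1.593]
sel1 [ 0.493  0.36   1.815 -0.     0.967 -0.848]
sel1b [ 0.493  0.36   1.815 -0.     0.967  2.293]
bar [ 0.058  0.362  1.887 -0.     0.892 -1.948]
barb [ 0.058  0.362  1.887 -0.     0.892  1.194]
pl None
plb [ 0.425  0.499  1.571 -0.     1.072  0.297]
[-1.423 -0.311  1.431  0.     2.021 -0.31 ] [-1.34  -0.236  1.508  0.     1.87  -0.227]
```

The microscope head is around x≈0.36–0.6, y≈-0.25, so I retract high and close in (radius 0.22, z 0.5), swing past it, then grip the selector.

```bash
python3 - <<'E'
from h import *
np.set_printoptions(precision=4,suppress=True)
t=telemetry
j=list(inverse_kinematics([.10,-.2,.5],t.current_tool_rot())); r.movej(j)
j[0]=.493; j[5]=-1.5; r.movej(j)
p=np.array([.4378,.3138,.072]); a=.475+np.pi/2
gripper_to(.045,20)
r.move_to(p+[0,0,.07],rot(a)); print(t.current_t())
print(r.move_l(p,vel=.1,guard=10), t.current_ee_pos(), t.current_wrist_force())
gripper_to(.0,15); print(t.current_opening(),t.current_finger_force(),t.current_wrist_force(),t.current_torque(),t.current_t())
E
```

```text
7.3833
False [0.4383 0.3141 0.0726] [-0.5407 -0.2948 -0.3936]
0.012082792307526588 14.999760389328003 [-2.2476  5.3312  1.4108] [ 1.1147  0.4137 -0.0027] 8.8417
```

```bash
python3 - <<'E'
from h import *
np.set_printoptions(precision=4,suppress=True)
t=telemetry
p=np.array([.4374,.3147,.072]); a=.475+np.pi/2
for d in (.25,.5,.72): r.move_l(p,rot(a-d),vel=.1); print(t.current_ee_pos(),t.current_wrist_force(),t.current_torque())
gripper_to(.045,15); r.hold(.2)
r.move_l(p+[0,0,.09],vel=.2)
c=vision.get_calibration("wrist"); im=vision.snapshot("wrist"); cv2.imwrite("pics/w1.png",im[:,:,::-1])
cv2.imwrite("pics/t2.png",cv2.resize(vision.snapshot("top")[:,:,::-1][160:340,100:340],None,fx=3,fy=3)); print(t.current_t())
E
```

```text
[0.4369 0.3159 0.0723] [-2.8245  4.9379  1.3227] [1.0843 0.3619 0.0229]
[0.4369 0.3159 0.0722] [-2.2445  4.5253 -0.2274] [ 1.0165  0.338  -0.0508]
[0.4369 0.3159 0.0723] [-2.9004  5.3072  1.8115] [0.9868 0.4401 0.0921]
11.6
```

View pics/w1.png

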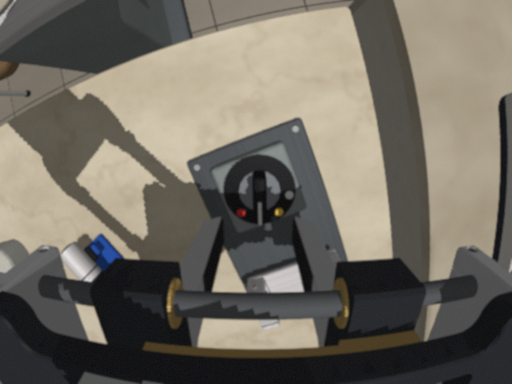

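The wrist picture shows the bar pointing at the hidden dot between red (240,212) and yellow (278,212), so the selector is at green. I refine the V position with the wrist camera, then pick up the barrel.

```bash
python3 - <<'E'
from h import *
np.set_printoptions(precision=4,suppress=True)
t=telemetry
r.move_to([.49,.31,.22],rot(.128))
def look(c,ns):
    vision.snapshot(c)
    for n in ns: print(n,[(np.array(d["at"]),round(d["score"],2)) for d in models.mark_of(n,c)[:2]])
look("wrist",["v_seat","selector_grip","stand"])
look("side",["v_seat"])
q=rot(-1.136); b=np.array([.5083,.099,.049])
r.move_to([.45,.09,.16],q); look("wrist",["barrel","rest"])
r.move_to(b+[0,0,.08],q); gripper_to(.06,30); print(t.current_t())
print(r.move_l(b,vel=.1,guard=10),t.current_ee_pos())
E
```

```text
v_seat []
selector_grip [(array([0.4348, 0.3154, 0.0654]), 0.56)]
stand [(array([0.4979, 0.3242, 0.0005]), 0.81)]
v_seat [(array([0.5539, 0.3295, 0.0691]), 0.83), (array([0.434 , 0.3149, 0.0658]), 0.56)]
barrel [(array([0.5054, 0.1008, 0.0432]), 0.84)]
rest []
14.8833
False [0.5088 0.099  0.0494]
```

```bash
python3 - <<'E'
from h import *
np.set_printoptions(precision=4,suppress=True)
t=telemetry
f0=t.current_wrist_force(); gripper_to(.0,30); print(t.current_opening(),t.current_finger_force(),t.current_wrist_force(),f0)
b=t.current_ee_pos(); r.move_l([b[0],b[1],.16],vel=.12); print(t.current_opening(),t.current_wrist_force())
r.move_l([.5555,.330,.15],rot(.128),vel=.12); print(t.current_ee_pos(),t.current_opening(),t.current_wrist_force(),t.current_t())
for c in ("side","top"):
    im=vision.snapshot(c); cv2.imwrite(f"pics/{c}3.png",cv2.resize(im[:,:,::-1][180:330,180:380] if c=="side" else im[:,:,::-1][160:310,110:310],None,fx=3,fy=3))
    for n in ("v_seat","barrel"): print(c,n,[(np.array(d["at"]),round(d["score"],2)) for d in models.mark_of(n,c)[:1]])
E
```

```text
0.02910825814250381 30.000358521938324 [-1.6009  2.4706  2.5814] [ 0.2738 -0.1194  0.787 ]
0.029101160776774354 [-0.9659  0.3201 -0.4964]
[0.5554 0.3296 0.1501] 0.029112885644563536 [-0.3503 -0.919  -0.7208] 19.6167
side v_seat [(array([0.5526, 0.3295, 0.0689]), 0.7)]
side barrel [(array([0.5565, 0.3315, 0.1466]), 0.8)]
top v_seat [(array([ 0.6982,  0.1219, -0.0012]), 0.38)]
top barrel [(array([0.557 , 0.3289, 0.1443]), 0.78)]
```

View pics/side3.png

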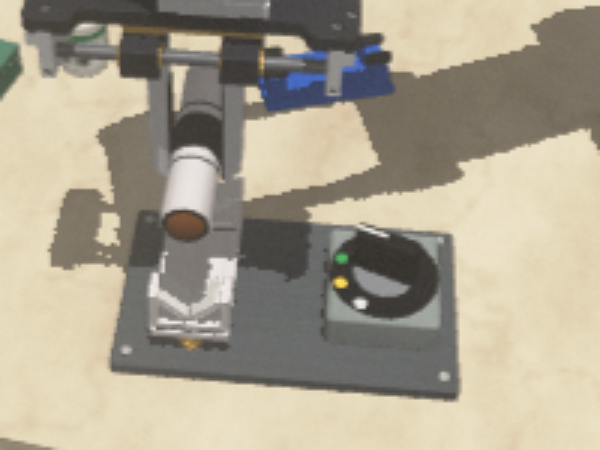

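The barrel hangs above the V (end cap at crop (187,225), V mouth around (190,310)). The selector line's direction fits green. I check the V and barrel x with geometry in this same side image.

```bash
python3 - <<'E'
import cv2
from h import *
print(telemetry.current_t())
im=cv2.imread("pics/side0.png"); cv2.imwrite("pics/z.png",cv2.resize(im[230:300,220:280],None,fx=8,fy=8,interpolation=cv2.INTER_CUBIC))
np.set_printoptions(precision=1,suppress=True)
# predict pixels (8x crop) of the front face V of +y support for hypothesised centres
k=vision.get_calibration("side"); q=np.array(k["orientation"]); M=R.from_quat(q[[1,2,3,0]]).as_matrix()
def proj(p):
    c=(np.array(p)-k["position"])@M; return np.array([c[0]/c[2]*k["fx"]+k["cx"],c[1]/c[2]*k["fy"]+k["cy"]])
e=np.array([np.cos(.128),np.sin(.128),0]); n=np.array([-e[1],e[0],0])
for cx in (.5525,.5565):
    o=np.array([cx,.329,.070])
    for nm,dx,y,dz in (("outL",.025,.052,-.004),("edgeL",.017,.052,-.004),("bottom",0,.052,-.021),("edgeR",-.017,.052,-.004),("outR",-.025,.052,-.004),("outRback",-.025,-.052,-.004),("outLback",.025,-.052,-.004)):
        print(cx,nm,(proj(o+dx*e+y*n+[0,0,dz])+.5-[220,230])*8)
E
```

```text
19.9167
0.5525 outL [ 85.6 388.8]
0.5525 edgeL [120.5 391.5]
0.5525 bottom [195.6 443. ]
0.5525 edgeR [269.2 403.1]
0.5525 outR [304.3 405.8]
0.5525 outRback [341.1  70.5]
0.5525 outLback [141.7  56.2]
0.5565 outL [ 68.6 385.7]
0.5565 edgeL [103.5 388.4]
0.5565 bottom [178.8 439.9]
0.5565 edgeR [252.  399.9]
0.5565 outR [287.1 402.6]
0.5565 outRback [325.4  67.8]
0.5565 outLback [126.2  53.6]
```

View pics/z.png

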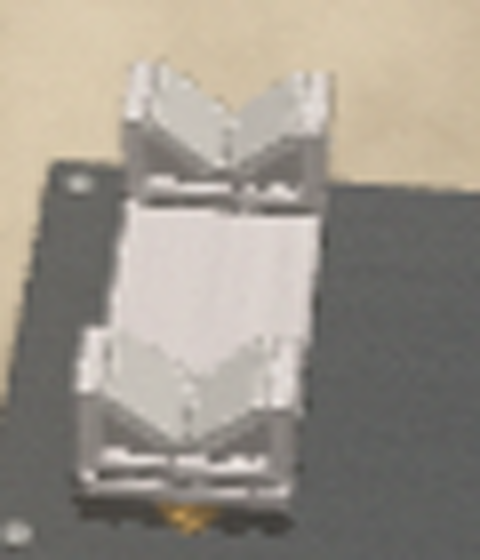

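The V measured in the side view is at x≈0.555, y≈0.330, which agrees with where the barrel is held. I lower it and press in steps, watching the force.

```bash
python3 - <<'E'
from h import *
np.set_printoptions(precision=4,suppress=True)
t=telemetry
q=rot(.13); x,y=.5555,.330
r.move_l([x,y,.083],q,vel=.08); r.hold(.2); f0=np.array(t.current_wrist_force()); print(f0,t.current_torque(),t.current_ee_pos())
z=.083
while z>.066:
    z-=.001; r.move_l([x,y,z],vel=.02); r.hold(.1)
    f=np.array(t.current_wrist_force())-f0; print(round(z,4),t.current_ee_pos(),f)
    if f[2]>6.2: break
print(t.current_torque(),t.current_opening(),t.current_t())
E
```

```text
[ 0.7036  1.0189 -1.7017] [-0.0654 -0.1041 -0.0084] [0.5559 0.3302 0.0837]
0.082 [0.5555 0.33   0.082 ] [-1.4774 -0.6379  0.0289]
0.081 [0.5555 0.33   0.081 ] [-0.7307 -0.7385 -0.4075]
0.08 [0.5555 0.33   0.08  ] [-1.7511 -0.4166  1.2202]
0.079 [0.5555 0.33   0.079 ] [-0.2141 -1.2425  0.4532]
0.078 [0.5555 0.33   0.078 ] [-0.5808 -0.2722 -0.4431]
0.077 [0.5555 0.33   0.077 ] [ 0.8635 -0.4605  0.7403]
0.076 [0.5558 0.3301 0.0764] [-0.5313 -0.1487  4.0338]
0.075 [0.5557 0.3301 0.0752] [-0.8865 -1.8474  5.2684]
0.074 [0.5556 0.3301 0.0741] [-0.8284 -2.0624  5.2012]
0.073 [0.5556 0.3301 0.0731] [ 0.0191 -1.2624  5.402 ]
0.072 [0.5556 0.3301 0.0722] [-0.6478 -0.1849  6.9789]
[-0.0382 -0.1102 -0.0006] 0.029418799907438956 24.95
```

```bash
python3 - <<'E'
from h import *
np.set_printoptions(precision=4,suppress=True)
t=telemetry
r.move_l([.5555,.330,.0704],vel=.02); r.hold(.5)
F=[]
for _ in range(10): r.hold(.05); F.append(t.current_wrist_force())
print(np.mean(F,0),t.current_ee_pos(),t.current_finger_force(),t.current_opening(),t.current_t())
im=vision.snapshot("side")
for n in ("v_seat","barrel","selector_grip"): print(n,[(np.array(d["at"]),round(d["score"],2)) for d in models.mark_of(n,"side")[:1]])
cv2.imwrite("pics/s4.png",cv2.resize(im[190:320,200:350,::-1],None,fx=4,fy=4,interpolation=cv2.INTER_CUBIC))
E
```

```text
[0.2095 0.0031 6.169 ] [0.5558 0.3301 0.0708] 30.000572204589844 0.02904097714390418 26.2
v_seat []
barrel [(array([0.5564, 0.3306, 0.0682]), 0.86)]
selector_grip [(array([0.435 , 0.3179, 0.0671]), 0.75)]
```

View pics/s4.png

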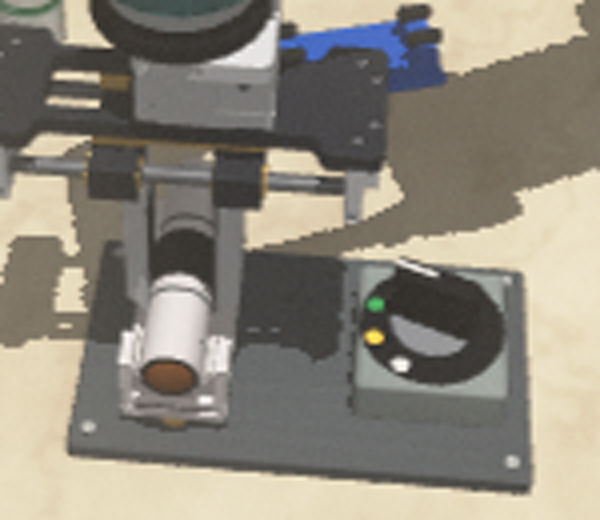

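The barrel lies in both supports (end cap at (170,375), centred between the V walls at x≈130 and 220). The net push is about 7.5 N, or about 6 mm, with almost no side force, and the selector is still at green. I'm handing it in.

```bash
python3 -c "
from plant import r
print(r.sign_off())"
```

```text
the job is handed in; nothing more can be done
None
```

I handed the job in at about 26 s: the selector is at green, and the barrel lies in both V supports, still gripped, with the cradle pressed about 6 mm (estimated from tool height and a net push of about 7.5 N); the judge's result was not shown.

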